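# Take the dial padlock off the reagent safe

## Robot

A 6-joint arm with a two-finger parallel gripper is mounted at the origin on a cart in front of the work surface, level with it; the furniture and walls round the work are solid. World frame = base frame: x ahead of the robot, y to its left, z up, the work surface at z = 0. Lengths are in m, angles in rad, forces in N, time in s.
With the tool pointing down it reaches from about 0.3 to 0.95 m from the base axis. Payload 3.1 kg.
Tool frame: the origin (TCP) lies midway between the tips of the shut fingers; the grasp point (between the pads) lies 19 mm behind it; z points along the fingers, y is the line along which they close (so a half turn about z gives the same grasp; the last joint's range is limited). The gripper opens to 85 mm and grips with 20 to 120 N. Pads are 22 mm wide; open, the fingers measure 114 mm over their backs; the gripper's body (76 mm by 85 mm) begins 54 mm behind the grasp point. The pads swing forward as they close: fully open they stand 13 mm farther back than shut.
Start: joints at [-1.19, 0.308, 1.634, -0, 1.2, -0.07], TCP at [0.272, -0.563, 0.231] pointing down, gripper open.
Joint ranges: [-3.06, 3.06], [-0.79, 1.96], [0.05, 2.63], [-1.19, 4.34], [0.05, 2.64], [-2.94, 2.94]. Speed limits (rad/s): [2.79, 2.79, 3.14, 3.14, 3.14, 3.14].

## Interface

Orientations are given as a 3x3 rotation matrix whose columns are the frame's x, y, z axes.
In Python, from bench import arm gives the robot as it stands. The module is installed in compiled form; this text tells all that it offers.
- The arm moves only by the tool drive_tool, never from a script. Its arguments are lists of equal length, an entry for each row: "gripper": the closure, from 0 (fully open) to 1 (shut); "xyz": the shift along the tool's x, y, z in cm, a list of three; "roll": the turn about the tool's z in degrees. In form: {"gripper": [gripper, ...], "xyz": [[x, y, z], ...], "roll": [roll, ...]}. A call has 1 to 20 rows; each row shifts and turns the commanded pose from where the row before left it, along the tool's axes as they then stand; what a row does not reach is not made up. A row lasts 1/12 s, in which the tool goes at most 41.7 mm and 7.16 degrees, less where a joint would pass 70% of its speed; a pose out of reach is approached as far as the arm can. A call with a gripper value outside its range is refused whole. The fingers move at their own pace and stop on an object; "grip_force" is the grip in N (left out, the last holds). Time passes only in rows, so rows that do not move let the fingers close. It gives the time, the measured TCP pose, the force, the opening and the grip force at its end, in the units of the state.
- arm.observe(): the state, without advancing time (a new reading comes with each control period).
- arm.get_image(name): name is "side" or "top"; returns a dict with "pixels" (400x640x3 uint8, red, green, blue), "range_z" (400x640 float32, m along the optical axis (not along the pixel's ray), 0 where there is no reading), "vertical_fov" (degrees; the focal length in pixels is half the picture's height over the tangent of half this angle, whatever the lens; pixels are square), "cx", "cy" (the principal point, pixels), "rvec" (rotation vector, rad) and "tvec" (3), from world to camera coordinates, as OpenCV has them. Camera axes: x right, y down, z forward; pixel columns grow to the right and rows downward; lengths in m; the calibration is good to about 2 mm. A picture is of the moment at which its call begins.
- arm.job_done(): hands the job in; it is judged then, once.
The state is a dict: "time_s": time; "q": joint angles; "qvel": joint speeds; "joint_torque": joint torques, N m; "eef_pos": TCP position; "eef_rot": TCP orientation; "contact_force": force on the tool from outside, world axes, zero at the start; "ft_torque": the same for the moment, N m; "width": finger opening in m; "grip_force": force on a finger pad.
Only numpy, scipy, OpenCV 4.12 (cv2) and the standard library are available. Lean on these libraries where they do the work, as an engineer would, in place of code of your own. Each camera call takes 0.05 s, during which the arm holds its last target. There are 200 camera calls.

## Task

The capped bottle beside the steel safe has to be locked away in the compartment at its own end, so take off that compartment's dial padlock: turn the dial towards its index line until you feel it drop into the notch and the shackle springs, pull the case towards you so that the staple draws the shackle open, and work the open shackle out of the staple. Do not force it, leave the other padlock shut where it lies, and do not disturb the bottle or the flask. Finish while holding the lock still in the gripper, dial up and shackle open, at least 10 cm above the safe.

Things in the scene. Friction and masses are not known exactly. Their poses are not given: they have to be found in the camera images.
- safe: low grey steel box, 240 (x) x 400 (y) x 72 mm high, fixed; two lids side by side at the back, a hasp and staple for each on the front deck. Origin: centre of the underside; x away from the robot, y left, z up. The locks lie on rubber pads and can slide along x there; undersides 75 mm above the worktop
- staple_left (a point): centre of the eye of the left staple: a fixed upright loop of 5 mm bar in the safe's y-z plane, 11 mm wide and 19 mm high inside, top 24 mm above the lock's underside. The left lock's short leg runs through it along the safe's x; that lock's centre line is 17 mm to the right (-y)
- staple_right (a point): the same for the right staple and the right lock
- lock_a_body (a point): dial padlock, twin of lock_b, on its back, dial up. Point: middle of the case, 50 (x) x 54 (y) x 24 mm high, 0.36 kg; x to the shackle's bow (away from the robot), y to its short leg, z up. Rod 7 mm, legs at y +17 (short) and -17 mm (long), in the case's mid-plane; bow's outer edge 64 mm from the middle. Black index line on the case's top edge at +x. Flat y sides are free down to the deck, 3 mm below the case
- lock_a_knob (a point): centre of the bar grip on the dial of lock_a: black bar 27 mm long (34 with its point), 10 mm thick; the point lies 9 mm below its top and 9 mm above the dial disc (37 mm across), 24.5 mm above the middle of the case; x along the bar to its pointed end. Turns about the lock's z axis
- lock_a_dial (a joint): dial angle of lock_a, rad, anticlockwise from above; 0: pointed end of the bar at the index line (lock's +x). Range -1.6 to 1.6, starts 0.7 to 1.5 off, either way. Light clicks each 0.63 rad, about 0.1 N m. The one deep notch is unseen, up to 0.16 rad either side of the line (before or past it): there the shackle springs out and the dial jams both ways, with 0.2 rad of play
- lock_a_shackle (a joint): how far the shackle of lock_a stands out, m: under 0.004 locked, about 0.01 in the notch (if nothing holds it back), 0.016 fully open; then slides with 1 to 3 N and stays. After some free play, pulling the case towards the robot (-x) makes the staple draw the bow out, 20 to 40 mm in all. Fully open, the short leg ends 12 mm off the case's face (x +25 mm): with the staple's bar in that gap, the lock lifts straight off
- lock_b_body (a point): dial padlock, twin of lock_a, on its back, dial up. Point: middle of the case, 50 (x) x 54 (y) x 24 mm high, 0.36 kg; x to the shackle's bow (away from the robot), y to its short leg, z up. Rod 7 mm, legs at y +17 (short) and -17 mm (long), in the case's mid-plane; bow's outer edge 64 mm from the middle. Black index line on the case's top edge at +x. Flat y sides are free down to the deck, 3 mm below the case
- lock_b_knob (a point): centre of the bar grip on the dial of lock_b: black bar 27 mm long (34 with its point), 10 mm thick; the point lies 9 mm below its top and 9 mm above the dial disc (37 mm across), 24.5 mm above the middle of the case; x along the bar to its pointed end. Turns about the lock's z axis
- lock_b_dial (a joint): dial angle of lock_b, rad, anticlockwise from above; 0: pointed end of the bar at the index line (lock's +x). Range -1.6 to 1.6, starts 0.7 to 1.5 off, either way. Light clicks each 0.63 rad, about 0.1 N m. The one deep notch is unseen, up to 0.16 rad either side of the line (before or past it): there the shackle springs out and the dial jams both ways, with 0.2 rad of play
- lock_b_shackle (a joint): how far the shackle of lock_b stands out, m: under 0.004 locked, about 0.01 in the notch (if nothing holds it back), 0.016 fully open; then slides with 1 to 3 N and stays. After some free play, pulling the case towards the robot (-x) makes the staple draw the bow out, 20 to 40 mm in all. Fully open, the short leg ends 12 mm off the case's face (x +25 mm): with the staple's bar in that gap, the lock lifts straight off
- bottle_mid (a point): the capped round brown bottle, 67 mm across, 129 mm high, waiting beside one end (left or right) of the safe for the compartment on that side; this point is half-way up
- conical_mid (a point): open conical glass flask, 83 mm across the foot, 136 mm high, standing at the other end of the safe, a bystander; this point is half-way up

How it is judged:
By the outcome, as a careful person would: the job done as asked, in the order asked, and still so for the second after the job is handed in, while the arm keeps its last pose, push and grip.
It also fails if it takes over 51 s, if anything falls off the work surface, if the arm or the gripper's body presses on something with over 40 N, if the wrist force passes 120 N, or if a joint passes its speed limit or range.

## Working session

There is one attempt and no reset: what is moved stays moved. The work goes in short steps, Python scripts to look and compute and a tool call to move; the robot and the scene stay as the last step left them, time stands still between calls to the robot, and variables do not carry over. Pictures are saved under pics/ and viewed, at most 10 in all, crops included, and the job is handed in when it is done.

Besides the shell and the picture viewer there is one more tool, called after "Call:" as a command line: name --pt "numbers of a row" for each row, then --argument value for the rest. drive_tool: Moves the arm, as the interface text tells. Its arguments: {"type":"object","properties":{"gripper":{"type":"array","items":{"type":"number"}},"xyz":{"type":"array","items":{"type":"array","items":{"type":"number"}}},"roll":{"type":"array","items":{"type":"number"}},"grip_force":{"type":"number"}},"required":["gripper","xyz","roll"]}

```bash
mkdir -p pics
cat > h.py <<'E'
import numpy as np,cv2
from bench import arm
def get(n):
    d=arm.get_image(n); f=200/np.tan(np.radians(d['vertical_fov'])/2)
    R=cv2.Rodrigues(np.array(d['rvec'],float))[0]; t=np.array(d['tvec'],float).ravel()
    z=d['range_z']; v,u=np.mgrid[:400,:640]
    P=np.stack([(u-d['cx'])/f*z,(v-d['cy'])/f*z,z],-1)
    W=(P-t)@R; W[z==0]=np.nan
    return d,W,(f,R,t)
def save(n,px,crop=None,s=1):
    if crop: a,b,c,e=crop; px=px[b:e,a:c]
    cv2.imwrite('pics/'+n,cv2.resize(px[...,::-1],None,fx=s,fy=s,interpolation=cv2.INTER_CUBIC))
E
python3 - <<'E'
from h import *
for n in('top','side'):
    d,W,(f,R,t)=get(n); print(n,f,-R.T@t,R[2]); np.savez(n+'0.npz',W=W,px=d['pixels'])
    save(n+'0.png',d['pixels'])
s=arm.observe();print(s['eef_rot'],s['time_s'])
E
```

```text
top 425.86556404589527 [0.52800175 0.00222163 1.29098221] [ 0.09419753  0.02173373 -0.99531627]
side 485.83889710710656 [0.2222015  0.86358693 0.75919072] [ 0.34690605 -0.72715858 -0.59236526]
[[ 9.00121458e-01  4.35638360e-01 -7.61383476e-04]
 [ 4.35638983e-01 -9.00119230e-01  2.01176901e-03]
 [ 1.91067841e-04 -2.14252477e-03 -9.99997687e-01]] 0.1
```

View pics/top0.png

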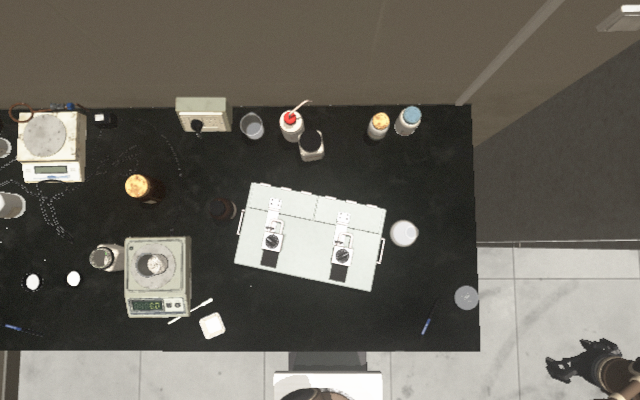

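View pics/side0.png

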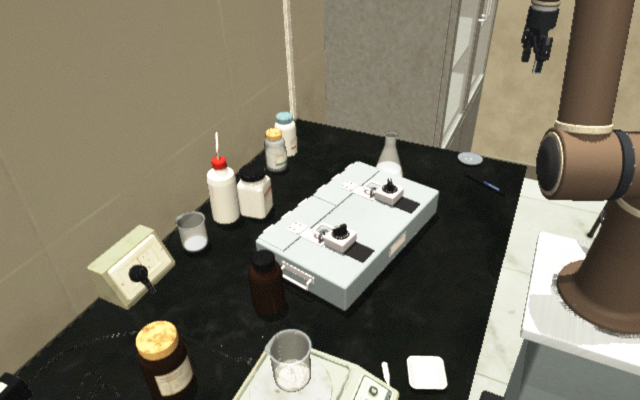

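The bottle is at the left end (top px 222,208), and the flask at the right (403,233). The target is therefore the left lock (top 272,241; side 342,237). Next I'll measure it closely.

Run:
```python
from h import *
D=np.load('top0.npz');W=D['W'];px=D['px']
S=np.load('side0.npz')
a=cv2.resize(px[190:275,235:315][...,::-1],None,fx=5,fy=5,interpolation=cv2.INTER_CUBIC)
b=cv2.resize(S['px'][195:280,285:385][...,::-1],None,fx=4,fy=5,interpolation=cv2.INTER_CUBIC)
cv2.imwrite('pics/crop0.png',np.hstack([a,b[:a.shape[0]]])[:600,:800])
# safe yaw from deck mask
m=(np.abs(W[...,2]-.072)<.006)&(W[...,0]>.2)&(W[...,0]<.8)&(np.abs(W[...,1])<.35)
n,l,st,c=cv2.connectedComponentsWithStats(m.astype(np.uint8)); k=1+np.argmax(st[1:,4]); m=l==k
r=cv2.minAreaRect(W[m][:,:2].astype(np.float32)*1000); print('safe',r)
# lock tops: case top z ~ .099, knob top ~.1205
for zl,zh in((.092,.104),(.112,.13)):
    m=(W[...,2]>zl)&(W[...,2]<zh)&(W[...,0]>.3)&(W[...,0]<.6)&(W[...,1]>-.2)&(W[...,1]<.2)
    n,l,st,c=cv2.connectedComponentsWithStats(m.astype(np.uint8))
    for i in range(1,n):
        if st[i,4]>5: q=W[l==i]; print(zl,c[i],st[i,4],q.mean(0),q.min(0),q.max(0),cv2.minAreaRect(q[:,:2].astype(np.float32)*1000))
```

```text
safe ((553.9791259765625, 47.664031982421875), (399.1976318359375, 242.77723693847656), 78.07658386230469)
0.092 [268.33333333 227.55555556] 9 [0.57618354 0.16219986 0.09791285] [0.57477852 0.15520997 0.09384229] [0.57784915 0.16900402 0.10123974] ((576.2908325195312, 162.109619140625), (13.83798599243164, 2.8905489444732666), 89.06193542480469)
0.092 [271.63732394 241.46830986] 284 [0.5372403  0.15266382 0.09837729] [0.51059468 0.12363392 0.09211174] [0.569553   0.18303876 0.10392848] ((538.0560913085938, 153.25344848632812), (53.99833297729492, 53.310176849365234), 74.23302459716797)
0.092 [338.45454545 241.90909091] 11 [ 0.5350388  -0.03414606  0.0949782 ] [ 0.53197561 -0.0413204   0.09219731] [ 0.5376014  -0.027297    0.09750675] ((535.0850219726562, -34.38505172729492), (14.983453750610352, 4.010985374450684), 75.55492401123047)
0.092 [341.51041667 255.59722222] 288 [ 0.49711366 -0.04214019  0.09818419] [ 0.4681464  -0.07175356  0.09213181] [ 0.52644445 -0.01282193  0.10390743] ((497.9319152832031, -42.27401351928711), (53.47140121459961, 51.73854446411133), 77.78182220458984)
0.112 [270.20512821 241.15384615] 39 [0.53795125 0.15403405 0.11885451] [0.52738079 0.14111189 0.11324476] [0.54668111 0.16591863 0.12320423] ((538.2151489257812, 154.68170166015625), (28.13726806640625, 9.587923049926758), 52.491416931152344)
0.112 [342.02631579 255.73684211] 38 [ 0.49725171 -0.04276729  0.1192482 ] [ 0.48843818 -0.05646614  0.11384063] [ 0.50466907 -0.02901477  0.12235182] ((497.5896301269531, -43.54286193847656), (8.52876091003418, 29.377334594726562), 26.441911697387695)
```

View pics/crop0.png

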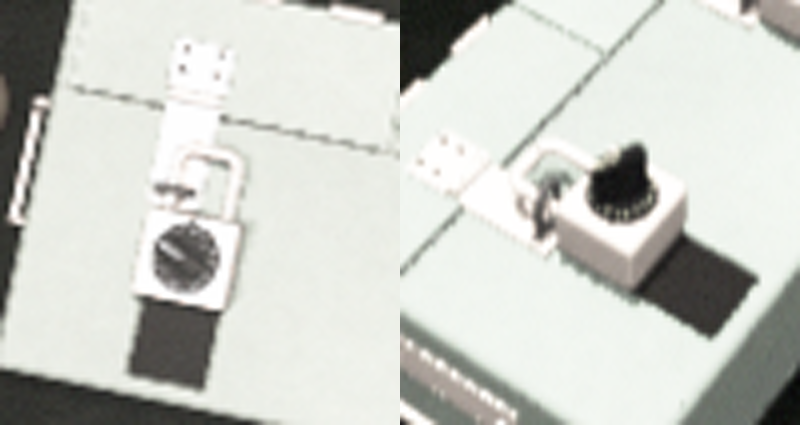

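Call:
drive_tool --gripper '[0.5, 0.5, 0.5, 0.5, 0.5, 0.5, 0.5, 0.5, 0.5, 0.5, 0.5, 0.5, 0.5, 0.5, 0.5, 0.5, 0.5, 0.5, 0.5, 0.5]' --pt "2.76 -2.64 0" --pt "2.76 -2.64 0" --pt "2.76 -2.64 0" --pt "2.76 -2.64 0" --pt "2.76 -2.64 0" --pt "2.76 -2.64 0" --pt "2.76 -2.64 0" --pt "2.76 -2.64 0" --pt "2.76 -2.64 0" --pt "2.76 -2.64 0" --pt "2.76 -2.64 0" --pt "2.76 -2.64 0" --pt "2.76 -2.64 0" --pt "2.76 -2.64 0" --pt "2.76 -2.64 0" --pt "2.76 -2.64 0" --pt "2.76 -2.64 0" --pt "2.76 -2.64 0" --pt "2.76 -2.64 0" --pt "2.76 -2.64 0" --roll '[0, 0, 0, 0, 0, 0, 0, 0, 0, 0, 0, 0, 0, 0, 0, 0, 0, 0, 0, 0]' --grip_force 30

```text
time_s: 1.77
eef_pos: [0.539, 0.1551, 0.2308]
eef_rot: [[0.9, 0.436, -0.001], [0.436, -0.9, -0.0], [-0.001, -0.0, -1.0]]
contact_force: [1.0, -0.3, -0.1]
width: 0.0425
grip_force: 0.0
```

Call:
drive_tool --gripper '[0.5, 0.5, 0.5, 0.5, 0.5, 0.5]' --pt "0 0 0" --pt "0 0 0" --pt "0 0 1" --pt "0 0 1" --pt "0 0 1" --pt "0 0 0" --roll '[-6.7, -6.7, -6.7, -6.6, 0, 0]'

```text
time_s: 2.27
eef_pos: [0.5369, 0.1528, 0.1983]
eef_rot: [[0.611, 0.792, -0.005], [0.792, -0.611, -0.001], [-0.004, -0.004, -1.0]]
contact_force: [-0.6, -0.5, -1.2]
width: 0.0428
grip_force: 0.0
```

```bash
cat > st.py <<'E'
from h import *
np.set_printoptions(precision=4,suppress=True)
def st(tx=None):
    s=arm.observe();R=np.array(s['eef_rot']);p=np.array(s['eef_pos'])
    print(s['time_s'],p,'xang',np.degrees(np.arctan2(R[1,0],R[0,0])),'F',np.array(s['contact_force']),'M',np.array(s['ft_torque']),'w',s['width'],s['grip_force'],'q6',s['q'][5],'zax',R[:,2])
    if tx is not None: print('to go cm tool',R.T@(np.array(tx)-p)*100)
E
python3 -c "
from st import *
st([.538,.154,.106])"
```

```text
2.2667 [0.5369 0.1528 0.1983] xang 52.36539736913994 F [-0.607  -0.4726 -1.1922] M [-0.046  -0.0165 -0.0124] w 0.042816878195808976 0.0 q6 0.8560416788177002 zax [-0.0054 -0.0011 -1.    ]
to go cm tool [0.2006 0.043  9.2302]
```

Call:
drive_tool --gripper '[0.5, 0.5, 0.5, 0.5, 0.5, 0.6, 0.8, 1, 1, 1, 1]' --pt "0.1 0 2.2" --pt "0 0 2.2" --pt "0 0 2.2" --pt "0 0 1.7" --pt "0 0 0.9" --pt "0 0 0" --pt "0 0 0" --pt "0 0 0" --pt "0 0 0" --pt "0 0 0" --pt "0 0 0" --roll '[0, 0, 0, 0, 0, 0, 0, 0, 0, 0, 0]' --grip_force 25

```text
time_s: 3.18
eef_pos: [0.5404, 0.1543, 0.1104]
eef_rot: [[0.609, 0.794, 0.002], [0.794, -0.609, 0.001], [0.002, 0.001, -1.0]]
contact_force: [-0.6, 0.0, 1.2]
width: 0.009
grip_force: 30.8
```

```bash
python3 -c "
from st import *
st([.538,.154,.106])"
```

```text
3.1833 [0.5404 0.1543 0.1104] xang 52.51526438056339 F [-0.6075  0.0462  1.1597] M [ 0.1335  0.0589 -0.0155] w 0.008995342271730941 30.782822370529175 q6 0.8545178979141403 zax [ 0.0018  0.0006 -1.    ]
to go cm tool [-0.1703 -0.1745  0.4385]
```

Call:
drive_tool --gripper '[1, 1, 1, 1, 1, 1, 1, 1, 1, 1, 1, 1]' --pt "0 0 0" --pt "0 0 0" --pt "0 0 0" --pt "0 0 0" --pt "0 0 0" --pt "0 0 0" --pt "0 0 0" --pt "0 0 0" --pt "0 0 0" --pt "0 0 0" --pt "0 0 0" --pt "0 0 0" --roll '[4.5, 4.5, 4.5, 4.5, 4.5, 4.5, 4.5, 4.5, 4.5, 4.5, 2, 0]'

```text
time_s: 4.18
eef_pos: [0.541, 0.154, 0.1103]
eef_rot: [[0.995, 0.096, 0.003], [0.096, -0.995, 0.0], [0.003, 0.0, -1.0]]
contact_force: [1.2, -0.3, 1.3]
width: 0.0092
grip_force: 30.7
```

```bash
python3 -c "
from st import *
st()"
```

```text
4.1833 [0.541  0.154  0.1103] xang 5.512941603835393 F [ 1.2294 -0.2874  1.2998] M [-0.0235 -0.2151  0.0326] w 0.009173171572896027 30.702386498451233 q6 1.6752085712752582 zax [ 0.0031  0.0001 -1.    ]
```

Call:
drive_tool --gripper '[1, 1, 1, 1]' --pt "0 0 0" --pt "0 0 0" --pt "0 0 0" --pt "0 0 0" --roll '[2, 2, 2, 0]'

```text
time_s: 4.52
eef_pos: [0.5409, 0.1538, 0.1102]
eef_rot: [[1.0, -0.008, 0.003], [-0.008, -1.0, -0.0], [0.003, 0.0, -1.0]]
contact_force: [1.1, -0.0, 1.1]
width: 0.009
grip_force: 30.8
```

```bash
python3 -c "
from st import *
st()"
```

```text
4.5167 [0.5409 0.1538 0.1102] xang -0.43561141218684984 F [ 1.1079 -0.0044  1.0738] M [-0.2081 -0.2019 -0.0056] w 0.009000734061049417 30.777016282081604 q6 1.779023273405844 zax [ 0.0028 -0.0003 -1.    ]
```

Call:
drive_tool --gripper '[1, 1, 1]' --pt "0 0 0" --pt "0 0 0" --pt "0 0 0" --roll '[2, 1.5, 0]'

```text
time_s: 4.77
eef_pos: [0.5408, 0.1537, 0.1101]
eef_rot: [[0.998, -0.068, 0.002], [-0.068, -0.998, -0.001], [0.002, 0.0, -1.0]]
contact_force: [1.5, -1.3, 2.5]
width: 0.0092
grip_force: 30.9
```

```bash
python3 -c "
from st import *
st()"
```

```text
4.7667 [0.5408 0.1537 0.1101] xang -3.8911482455731328 F [ 1.4708 -1.2652  2.4927] M [-0.38   -0.3429 -0.0245] w 0.009198608331445753 30.87321639060974 q6 1.8393861484754246 zax [ 0.0024 -0.0005 -1.    ]
```

Call:
drive_tool --gripper '[1, 1, 1]' --pt "0 0 0" --pt "0 0 0" --pt "0 0 0" --roll '[1.5, 1.5, 0]'

```text
time_s: 5.02
eef_pos: [0.5408, 0.1535, 0.1101]
eef_rot: [[0.993, -0.12, 0.002], [-0.12, -0.993, -0.001], [0.002, 0.0, -1.0]]
contact_force: [1.5, -2.9, 3.2]
width: 0.0091
grip_force: 31.0
```

```bash
python3 -c "
from st import *
st()"
```

```text
5.0167 [0.5408 0.1535 0.1101] xang -6.882757958707309 F [ 1.4718 -2.8711  3.2458] M [-0.5337 -0.3627  0.0377] w 0.009074627012844453 30.96942365169525 q6 1.8916244814943555 zax [ 0.0023 -0.0007 -1.    ]
```

Call:
drive_tool --gripper '[1, 1, 1]' --pt "0 0 0" --pt "0 0 0" --pt "0 0 0" --roll '[1.5, 1.5, 0]'

```text
time_s: 5.27
eef_pos: [0.5407, 0.1534, 0.1101]
eef_rot: [[0.985, -0.171, 0.002], [-0.171, -0.985, -0.001], [0.002, 0.001, -1.0]]
contact_force: [1.1, -2.7, 3.2]
width: 0.0091
grip_force: 31.1
```

```bash
python3 -c "
from st import *
st()"
```

```text
5.2667 [0.5407 0.1534 0.1101] xang -9.872596289076684 F [ 1.1355 -2.7368  3.2018] M [-0.7556 -0.3008 -0.003 ] w 0.009108019308964039 31.06738418340683 q6 1.9438520244778443 zax [ 0.0021 -0.001  -1.    ]
```

Run:
```python
from h import *
d,W,_=get('side'); save('s1.png',d['pixels'],(280,180,400,280),6)
```

```text
(no output)
```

View pics/s1.png

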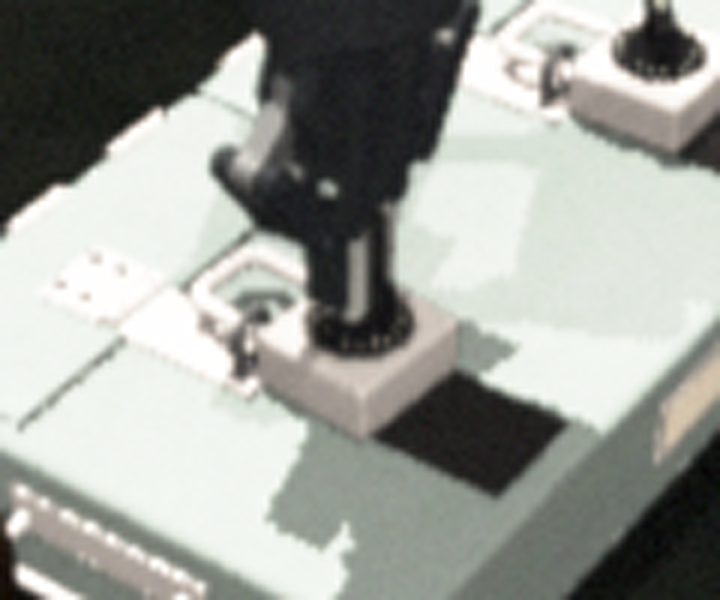

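The gripper holds the knob, and the case (crop 360,370) is still straight on its pad. The shackle is still in (bow at crop 240,280), so I'll keep turning in small steps.

Call:
drive_tool --gripper '[1, 1, 1]' --pt "0 0 0" --pt "0 0 0" --pt "0 0 0" --roll '[1.5, 1.5, 0]'

```text
time_s: 5.57
eef_pos: [0.5407, 0.1533, 0.1101]
eef_rot: [[0.975, -0.223, 0.002], [-0.223, -0.975, -0.001], [0.002, 0.001, -1.0]]
contact_force: [1.3, -4.7, 5.1]
width: 0.0087
grip_force: 31.2
```

```bash
python3 -c "
from st import *
st()"
```

```text
5.5667 [0.5407 0.1533 0.1101] xang -12.885232324609095 F [ 1.3266 -4.7004  5.0883] M [-0.891  -0.3843 -0.0043] w 0.008727288039720815 31.239972710609436 q6 1.9964148620846274 zax [ 0.0019 -0.0011 -1.    ]
```

Call:
drive_tool --gripper '[1, 1, 1]' --pt "0 0 0" --pt "0 0 0" --pt "0 0 0" --roll '[1.5, 1.5, 0]'

```text
time_s: 5.82
eef_pos: [0.5405, 0.1534, 0.1101]
eef_rot: [[0.962, -0.274, 0.002], [-0.274, -0.962, -0.001], [0.002, 0.0, -1.0]]
contact_force: [1.4, -4.6, 6.5]
width: 0.0091
grip_force: 31.3
```

```bash
python3 -c "
from st import *
st()"
```

```text
5.8167 [0.5405 0.1534 0.1101] xang -15.88311312979056 F [ 1.3943 -4.5783  6.4739] M [-0.9229 -0.2458  0.0417] w 0.009069878617947863 31.291175186634064 q6 2.048683423106781 zax [ 0.0016 -0.001  -1.    ]
```

Call:
drive_tool --gripper '[1, 1, 1]' --pt "0 0 0" --pt "0 0 0" --pt "0 0 0" --roll '[1.5, 1, 0]'

```text
time_s: 6.07
eef_pos: [0.5405, 0.1533, 0.1101]
eef_rot: [[0.949, -0.315, 0.002], [-0.315, -0.949, -0.001], [0.002, 0.001, -1.0]]
contact_force: [2.7, -5.2, 5.0]
width: 0.0092
grip_force: 31.3
```

```bash
python3 -c "
from st import *
st()
d,W,_=get('side'); save('s2.png',d['pixels'],(280,180,400,280),6)"
```

```text
6.0667 [0.5405 0.1533 0.1101] xang -18.357643425658452 F [ 2.6695 -5.1726  5.0479] M [-0.928  -0.2837 -0.0131] w 0.009189013129527511 31.31221443414688 q6 2.0920271959417334 zax [ 0.0015 -0.0012 -1.    ]
```

View pics/s2.png

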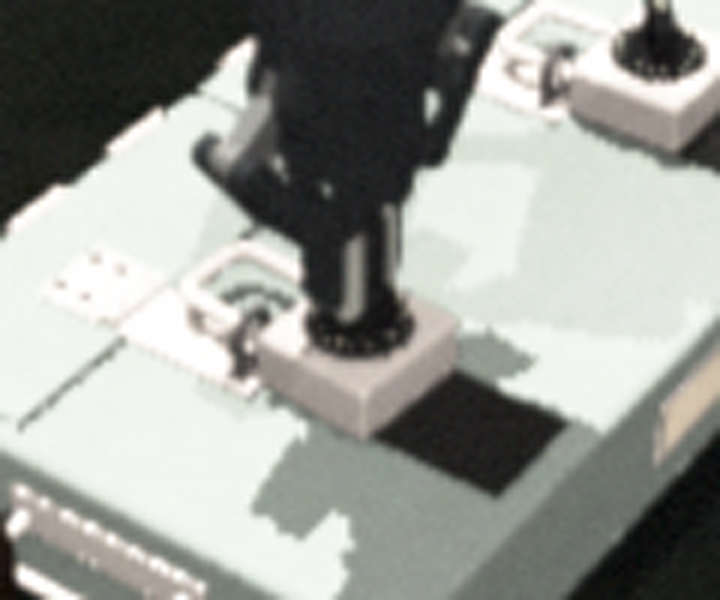

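The bow looks slightly farther out (crop 185,285 against 193,288). I'll measure it.

```bash
cat > sh.py <<'E'
from st import *
def bow(W,px,c=(.5385,.1535),yaw=-.208):
    ex=np.array([np.cos(yaw),np.sin(yaw)]);ey=np.array([-ex[1],ex[0]])
    q=(W[...,:2]-c); X=q@ex;Y=q@ey; Z=W[...,2]
    # bow strip: white pixels between legs
    for y0 in (-8,0,6):
        m=(abs(Y*1000-y0)<5)&(X>.027)&(X<.11)&(Z>.084)&(Z<.096)
        print('y',y0,m.sum(), np.percentile(X[m],[5,50,95])*1000 if m.sum() else '', end=' | ')
    m=(abs(Y)<.02)&(X>-.04)&(X<-.015)&(Z>.094)&(Z<.103); print('case back edge',np.percentile(X[m],[2,5])*1000 if m.sum() else '')
E
python3 - <<'E'
from sh import *
D=np.load('side0.npz');bow(D['W'],D['px'])
D=np.load('top0.npz');bow(D['W'],D['px'])
for n in('side','top'):
    d,W,_=get(n);bow(W,d['pixels'])
E
```

```text
y -8 11 [55.7965 59.0875 61.2203] | y 0 13 [55.9871 59.1626 63.3119] | y 6 16 [33.6132 56.4092 63.5029] | case back edge [-26.5938 -26.2945]
y -8 7 [57.7072 59.8421 62.5481] | y 0 9 [57.6676 60.9576 63.7133] | y 6 10 [35.6805 59.6605 63.0289] | case back edge [-25.8181 -25.2428]
y -8 12 [65.5536 67.1422 71.5805] | y 0 13 [66.8048 68.0867 71.1602] | y 6 18 [33.867  67.4074 71.9596] | case back edge [-26.8965 -26.6356]
y -8 9 [66.5243 68.9788 71.3868] | y 0 8 [66.8345 69.5769 72.5439] | y 6 3 [68.944  70.9364 71.4891] | case back edge
```

The shackle has sprung about 8.5 mm out. I'll let go of the knob, square up to the case and take it by its sides.

Call:
drive_tool --gripper '[0.6, 0.4, 0.2, 0, 0, 0, 0, 0]' --pt "0 0 0" --pt "0 0 0" --pt "0 0 -1" --pt "0 0 -1.5" --pt "0 0 0" --pt "0 0 0" --pt "0 0 0" --pt "0 0 0" --roll '[0, 0, 0, -3.2, -3.2, 0, 0, 0]'

```text
time_s: 6.88
eef_pos: [0.5389, 0.1541, 0.1338]
eef_rot: [[0.978, -0.21, -0.002], [-0.21, -0.978, 0.0], [-0.002, 0.0, -1.0]]
contact_force: [-1.0, -0.2, 0.6]
width: 0.0856
grip_force: 0.0
```

```bash
python3 -c "
from sh import *
st([.5385,.1535,.071])
d,W,_=get('side');bow(W,d['pixels'])"
```

```text
6.8833 [0.5389 0.1541 0.1338] xang -12.119729108020865 F [-0.994  -0.1643  0.6395] M [ 0.0676  0.0124 -0.0209] w 0.0855848255946204 0.0 q6 1.9826945595925713 zax [-0.0015  0.0001 -1.    ]
to go cm tool [-0.0178  0.0694  6.2829]
y -8 11 [66.2036 67.6049 71.1012] | y 0 12 [66.5425 68.3258 71.6411] | y 6 20 [33.7968 64.9303 71.8477] | case back edge [-26.798  -26.5314]
```

Call:
drive_tool --gripper '[0, 0, 0, 0, 0, 0]' --pt "0 0.05 2" --pt "0 0 2" --pt "0 0 1.2" --pt "0 0 0.7" --pt "0 0 0.3" --pt "0 0 0" --roll '[0, 0, 0, 0, 0, 0]'

```text
time_s: 7.43
eef_pos: [0.5391, 0.1534, 0.0715]
eef_rot: [[0.978, -0.209, -0.002], [-0.209, -0.978, -0.0], [-0.002, 0.001, -1.0]]
contact_force: [-0.1, 0.0, 0.6]
width: 0.0855
grip_force: 0.0
```

Call:
drive_tool --gripper '[0.2, 0.3, 0.35, 0.4, 0.6, 0.8, 0.8]' --pt "0 0 0" --pt "0 0 0" --pt "0 0 0" --pt "0 0 0" --pt "0 0 0" --pt "0 0 0" --pt "0 0 0" --roll '[0, 0, 0, 0, 0, 0, 0]' --grip_force 45

```text
time_s: 8.02
eef_pos: [0.5406, 0.1535, 0.0738]
eef_rot: [[0.978, -0.209, 0.002], [-0.209, -0.978, 0.0], [0.002, -0.001, -1.0]]
contact_force: [-1.4, 0.1, 6.7]
width: 0.0539
grip_force: 46.9
```

```bash
python3 -c "
from sh import *
st([.5385,.1535,.071])
d,W,_=get('side');bow(W,d['pixels']);save('s3.png',d['pixels'],(280,160,400,280),5)"
```

```text
8.0167 [0.5406 0.1535 0.0738] xang -12.067471494582142 F [-1.3543  0.069   6.6687] M [-0.2378  0.1484 -0.102 ] w 0.05388977503452121 46.93977498449385 q6 1.9810428017623833 zax [ 0.0021  0.0001 -1.    ]
to go cm tool [-0.2081  0.0481  0.2765]
y -8 0  | y 0 9 [67.2639 69.1847 71.2435] | y 6 13 [62.7876 68.4712 71.5977] | case back edge [-26.8734 -26.2281]
```

View pics/s3.png

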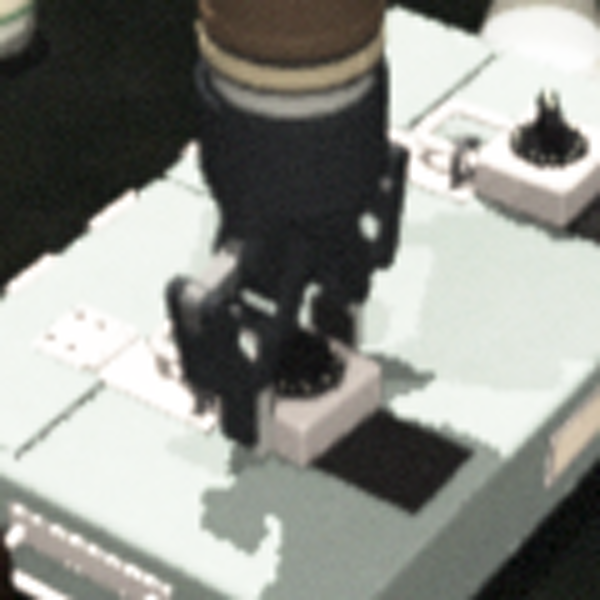

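Call:
drive_tool --gripper '[0.8, 0.8, 0.8, 0.8, 0.8, 0.8, 0.8, 0.8, 0.8]' --pt "0 0 -0.15" --pt "-0.3 0 0" --pt "-0.4 0 0" --pt "-0.4 0 0" --pt "-0.4 0 0" --pt "-0.4 0 0" --pt "-0.4 0 0" --pt "-0.2 0 0" --pt "0 0 0" --roll '[0, 0, 0, 0, 0, 0, 0, 0, 0]'

```text
time_s: 8.82
eef_pos: [0.5145, 0.1595, 0.0738]
eef_rot: [[0.978, -0.209, -0.001], [-0.209, -0.978, 0.001], [-0.001, -0.001, -1.0]]
contact_force: [1.5, 4.1, -0.5]
width: 0.0541
grip_force: 46.1
```

```bash
python3 -c "
from sh import *
st([.5406,.1535,.071])"
```

```text
8.8167 [0.5145 0.1595 0.0738] xang -12.044680737101775 F [ 1.4745  4.0996 -0.4773] M [ 0.6155 -0.2193  0.3272] w 0.054130509743600445 46.11898960545659 q6 1.9991610336212207 zax [-0.0006  0.001  -1.    ]
to go cm tool [2.6825 0.0427 0.2816]
```

Call:
drive_tool --gripper '[0.8, 0.8, 0.8]' --pt "-0.2 0 0" --pt "-0.2 0 0" --pt "0 0 0" --roll '[0, 0, 0]'

```text
time_s: 9.07
eef_pos: [0.5112, 0.1603, 0.0739]
eef_rot: [[0.978, -0.209, 0.0], [-0.209, -0.978, 0.001], [0.0, -0.001, -1.0]]
contact_force: [1.1, 4.5, 0.3]
width: 0.0534
grip_force: 46.1
```

```bash
python3 -c "
from sh import *
st([.5406,.1535,.071])"
```

```text
9.0667 [0.5112 0.1603 0.0739] xang -12.058847033062463 F [1.0572 4.5184 0.3026] M [ 0.8254 -0.203   0.3291] w 0.053413373238797794 46.134098963811994 q6 2.0022617404424485 zax [ 0.0004  0.0012 -1.    ]
to go cm tool [3.0151 0.0527 0.2874]
```

Call:
drive_tool --gripper '[0.8, 0.8, 0.8, 0.8]' --pt "0 -0.1 0" --pt "-0.2 0 0" --pt "-0.2 0 0" --pt "0 0 0" --roll '[0, 0, 0, 0]'

```text
time_s: 9.4
eef_pos: [0.5077, 0.1617, 0.0738]
eef_rot: [[0.978, -0.209, 0.001], [-0.209, -0.978, 0.001], [0.001, -0.001, -1.0]]
contact_force: [2.6, 4.6, -3.3]
width: 0.054
grip_force: 46.3
```

```bash
python3 -c "
from sh import *
st([.5406,.1535,.071])"
```

```text
9.4 [0.5077 0.1617 0.0738] xang -12.067964412713495 F [ 2.6364  4.6192 -3.3337] M [ 0.6438 -0.4635  0.2811] w 0.053962625358032514 46.25432822853327 q6 2.0073749880825846 zax [ 0.001   0.0006 -1.    ]
to go cm tool [3.3837 0.1109 0.2863]
```

Call:
drive_tool --gripper '[0.8, 0.8, 0.8]' --pt "-0.2 0 0" --pt "0 0 0" --pt "0 0 0" --roll '[0, 0, 0]'

```text
time_s: 9.65
eef_pos: [0.5071, 0.1621, 0.0741]
eef_rot: [[0.978, -0.209, 0.004], [-0.209, -0.978, 0.001], [0.003, -0.002, -1.0]]
contact_force: [5.1, 3.8, -4.3]
width: 0.0539
grip_force: 46.5
```

```bash
python3 -c "
from sh import *
st([.5406,.1535,.071])
d,W,_=get('side')
c=(.5406-.0385*.978,.1535+.0385*.208);bow(W,0,c)
d,W,_=get('top');bow(W,0,c);save('t3.png',d['pixels'],(230,180,310,280),6)
"
```

```text
9.65 [0.5071 0.1621 0.0741] xang -12.069238528426045 F [ 5.0832  3.8066 -4.2853] M [ 0.6165 -0.7709  0.2236] w 0.053935293524466715 46.46008056588471 q6 2.008975030266668 zax [ 0.0037  0.0009 -1.    ]
to go cm tool [3.4534 0.1453 0.3253]
y -8 8 [74.8374 76.9017 80.0121] | y 0 5 [74.9605 77.0691 78.9385] | y 6 7 [62.5537 70.4245 78.8484] | case back edge [-24.5188 -24.2477]
y -8 8 [74.9603 77.7967 80.2678] | y 0 8 [75.0933 77.1793 80.1296] | y 6 11 [72.1404 76.3258 81.0774] | case back edge
```

Call:
drive_tool --gripper '[0.8, 0.8, 0.8]' --pt "-0.15 0 0" --pt "0 0 0" --pt "0 0 0" --roll '[0, 0, 0]'

```text
time_s: 10.0
eef_pos: [0.5069, 0.1623, 0.0744]
eef_rot: [[0.978, -0.209, 0.006], [-0.209, -0.978, 0.001], [0.006, -0.002, -1.0]]
contact_force: [7.1, 3.2, -4.8]
width: 0.0541
grip_force: 46.6
```

```bash
python3 -c "
from sh import *
st([.5406,.1535,.0738])
p=arm.observe()['eef_pos'];c=(p[0]-.002,p[1])
for n in('side','top'):
  d,W,_=get(n);bow(W,0,c)
save('t3.png',d['pixels'],(230,180,310,280),6)
"
```

```text
10.0 [0.5069 0.1623 0.0744] xang -12.064813525185112 F [ 7.067   3.1628 -4.8155] M [ 0.4555 -1.1181  0.2077] w 0.05407944974774637 46.6449330188334 q6 2.0102792090518466 zax [ 0.0063  0.0009 -1.    ]
to go cm tool [3.4817 0.1605 0.0844]
y -8 10 [72.1829 74.8651 78.4937] | y 0 5 [72.5698 75.1552 77.1205] | y 6 9 [59.0468 69.3241 77.6833] | case back edge [-26.6579 -26.1615]
y -8 7 [73.2227 75.7344 78.0769] | y 0 8 [74.2862 77.1356 79.2479] | y 6 13 [65.7536 74.1149 79.316 ] | case back edge
```

View pics/t3.png

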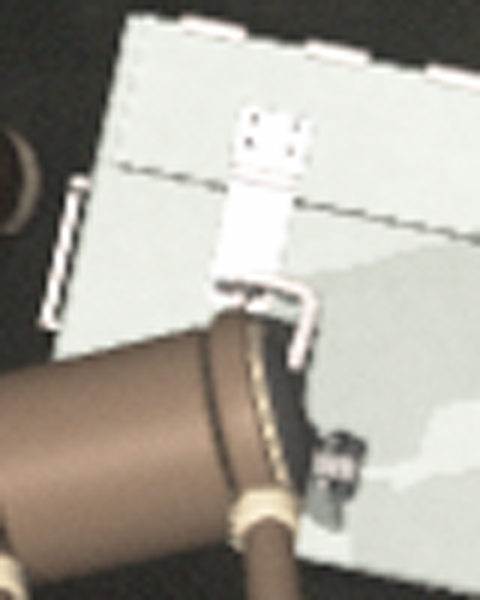

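Fully drawn open: the bow sits at the staple (crop 270,285) and the lock has stopped. Now I'll push back to bring the staple's bar into the gap.

Call:
drive_tool --gripper '[0.8, 0.8, 0.8, 0.8, 0.8, 0.8, 0.8, 0.8, 0.8, 0.8, 0.8]' --pt "0.2 0 0" --pt "0.4 0 0" --pt "0.4 0 0" --pt "0.4 0 0" --pt "0.4 0 0" --pt "0.4 0 0" --pt "0.4 0 0" --pt "0.4 0 0" --pt "0.3 0 0" --pt "0.2 0 0" --pt "0 0 0" --roll '[0, 0, 0, 0, 0, 0, 0, 0, 0, 0, 0]'

```text
time_s: 11.02
eef_pos: [0.5355, 0.1542, 0.0738]
eef_rot: [[0.978, -0.21, -0.007], [-0.21, -0.978, -0.001], [-0.007, 0.003, -1.0]]
contact_force: [-4.3, -0.3, 5.3]
width: 0.0541
grip_force: 48.7
```

```bash
python3 -c "
from sh import *
p0=np.array([.5069,.1623]);e=np.array([.978,-.208])
p=np.array(arm.observe()['eef_pos'])
print('advance',(p[:2]-p0)@e*1000)
st(np.r_[p0+e*.0395,.0738])
c=(p[0]-.002,p[1])
for n in('side','top'):
  d,W,_=get(n);bow(W,0,c)
"
```

```text
advance 29.709806050533246
11.0167 [0.5355 0.1542 0.0738] xang -12.135216638819399 F [-4.3401 -0.3349  5.3041] M [ 0.1855  0.5182 -0.012 ] w 0.05408165911728166 48.702541971579194 q6 1.98437400946392 zax [-0.007  -0.0012 -1.    ]
to go cm tool [ 0.9777 -0.2013 -0.0023]
y -8 3 [71.8206 73.3205 75.7578] | y 0 10 [72.2571 74.6241 77.0799] | y 6 11 [69.6293 73.2282 77.1837] | case back edge [-27.1422 -26.4938]
y -8 8 [72.1815 74.7292 77.6398] | y 0 9 [72.6758 76.4234 78.9157] | y 6 7 [74.4307 77.2157 79.1962] | case back edge
```

Call:
drive_tool --gripper '[0.8, 0.8, 0.8, 0.8, 0.8]' --pt "0 0 -0.15" --pt "0.2 0 0" --pt "0.2 0 0" --pt "0 0 0" --pt "0 0 0" --roll '[0, 0, 0, 0, 0]'

```text
time_s: 11.53
eef_pos: [0.5419, 0.1535, 0.0747]
eef_rot: [[0.978, -0.209, -0.001], [-0.209, -0.978, -0.0], [-0.001, 0.001, -1.0]]
contact_force: [0.3, -0.2, -3.9]
width: 0.054
grip_force: 48.0
```

```bash
cat > adv.py <<'E'
from sh import *
p0=np.array([.5069,.1623]);e=np.array([.978,-.208])
p=np.array(arm.observe()['eef_pos'])
print('advance',(p[:2]-p0)@e*1000)
st(np.r_[p0+e*.0395,.0738])
E
python3 adv.py
```

```text
advance 36.021007053730145
11.5333 [0.5419 0.1535 0.0747] xang -12.092785914703633 F [ 0.2858 -0.1798 -3.9189] M [ 0.0175 -0.0093  0.0522] w 0.05397203699871848 48.00080859102309 q6 1.980944822804825 zax [-0.0013 -0.0005 -1.    ]
to go cm tool [ 0.3469 -0.1319  0.0887]
```

Call:
drive_tool --gripper '[0.8, 0.8, 0.8, 0.8]' --pt "0.2 0 0" --pt "0.15 0 0" --pt "0 0 0" --pt "0 0 0" --roll '[0, 0, 0, 0]'

```text
time_s: 11.87
eef_pos: [0.5459, 0.1532, 0.0753]
eef_rot: [[0.978, -0.209, 0.0], [-0.209, -0.978, -0.0], [0.0, -0.0, -1.0]]
contact_force: [0.2, 0.5, -4.6]
width: 0.0537
grip_force: 48.0
```

```bash
python3 adv.py; python3 -c "
from h import *
d,W,_=get('side'); save('s4.png',d['pixels'],(280,180,380,260),8)"
```

```text
advance 40.000653009310646
11.8667 [0.5459 0.1532 0.0753] xang -12.079478371402699 F [ 0.1635  0.4993 -4.628 ] M [-0.0103  0.0078 -0.0244] w 0.05372483859707661 48.00180869176984 q6 1.978386574064662 zax [ 0.0001 -0.     -1.    ]
to go cm tool [-0.0512 -0.0841  0.148 ]
```

View pics/s4.png

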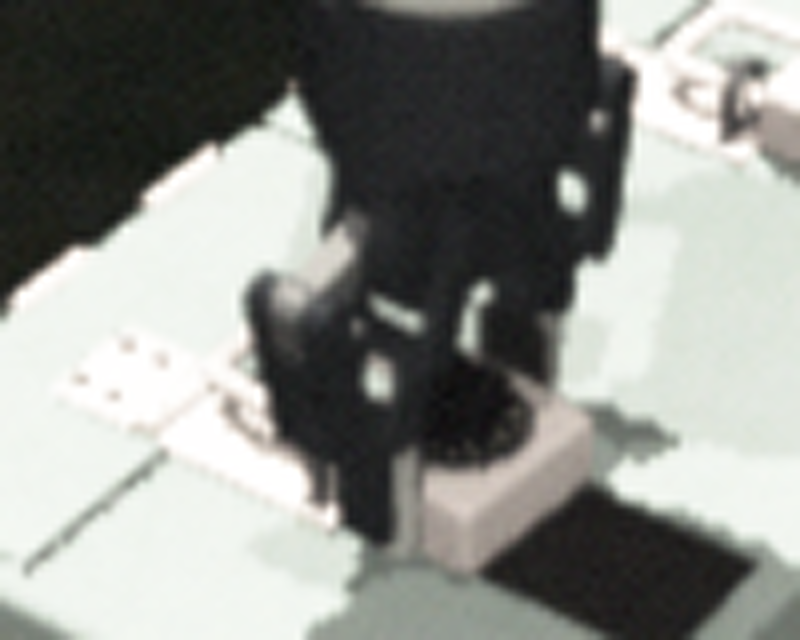

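The case is held squarely (crop 480,480). The leg's end shows at (250,420), behind the staple (320,485). I'll lift gently and watch the force.

Call:
drive_tool --gripper '[0.8, 0.8, 0.8, 0.8]' --pt "0 0 -0.2" --pt "0 0 -0.2" --pt "0 0 -0.2" --pt "0 0 0" --roll '[0, 0, 0, 0]'

```text
time_s: 12.25
eef_pos: [0.5462, 0.1534, 0.082]
eef_rot: [[0.978, -0.209, 0.001], [-0.209, -0.978, 0.0], [0.001, -0.001, -1.0]]
contact_force: [0.4, 0.2, -3.9]
width: 0.0537
grip_force: 48.0
```

Call:
drive_tool --gripper '[0.8, 0.8, 0.8, 0.8]' --pt "0 0 -0.2" --pt "0 0 -0.2" --pt "0 0 -0.2" --pt "0 0 0" --roll '[0, 0, 0, 0]'

```text
time_s: 12.58
eef_pos: [0.5461, 0.1533, 0.0879]
eef_rot: [[0.978, -0.209, 0.001], [-0.209, -0.978, 0.0], [0.001, -0.0, -1.0]]
contact_force: [-0.5, 0.8, -3.1]
width: 0.0539
grip_force: 48.0
```

Call:
drive_tool --gripper '[0.8, 0.8, 0.8, 0.8, 0.8, 0.8, 0.8, 0.8, 0.8, 0.8, 0.8, 0.8, 0.8, 0.8, 0.8]' --pt "0 0 -0.5" --pt "0 0 -0.8" --pt "0 0 -1.2" --pt "0 0 -1.6" --pt "0 0 -2" --pt "0 0 -2" --pt "0 0 -2" --pt "0 0 -2" --pt "0 0 -2" --pt "0 0 -1.6" --pt "0 0 -1.2" --pt "0 0 -0.8" --pt "0 0 -0.4" --pt "0 0 0" --pt "0 0 0" --roll '[0, 0, 0, 0, 0, 0, 0, 0, 0, 0, 0, 0, 0, 0, 0]'

```text
time_s: 13.83
eef_pos: [0.5451, 0.1531, 0.2676]
eef_rot: [[0.978, -0.209, -0.001], [-0.209, -0.978, -0.0], [-0.001, 0.0, -1.0]]
contact_force: [0.3, 0.1, -3.4]
width: 0.0538
grip_force: 48.0
```

```bash
python3 -c "
from h import *
d,W,_=get('side'); save('s5.png',d['pixels'],(230,60,450,330),2)"
```

```text
(no output)
```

View pics/s5.png

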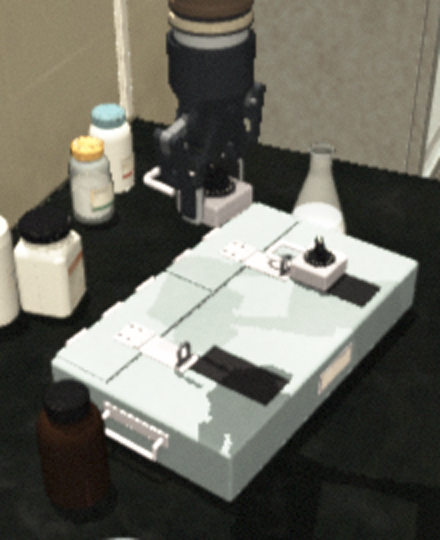

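The lock hangs level in the gripper (220,200) with the dial up and the bow out (155,180). The left staple is empty (183,352), and the other lock, bottle and flask haven't moved.

```bash
python3 -c "
from h import *
print(arm.job_done())"
```

```text
the job is handed in; nothing more can be done
None
```

The left padlock (the bottle's end) is off its staple and was handed in held in the gripper, dial up and shackle open, about 19 cm above the safe; the last picture shows the other lock, bottle and flask in place.

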